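# Clamp a lens barrel in a V cradle and hold it down

## Task

Take the longer of the two lens barrels off the wooden rest, lay it gently in the V cradle, centred lengthwise across both saddles (either way round), and let go of it. Then swing the cradle's sprung clamp bar all the way down over the barrel and finish while still holding the bar fully down, so that its foot keeps the barrel pressed against both sides of the V. Leave the shorter barrel on the rest.

Things in the scene. Friction and masses are not known exactly. Their poses are not given: they have to be found in the camera images.
- lens: Longer lens barrel: grey cylinder, thin bright ring near each end, glass end faces; 36 mm diameter, 110 mm long, 0.1 to 0.21 kg. Origin at its centre; its y axis runs along the cylinder. It starts in one slot of the rest, axis 40 mm above the table; its middle 50 mm is free between the slot's supports, with room for fingers on both sides, down to the board (8 mm above the table).
- spare: The shorter lens barrel: same look and diameter (36 mm), 76 mm long; origin and axes as the longer one. It lies in the other slot and must stay there.
- rest: Wooden rest, fixed: board 170 x 100 x 8 mm (x, y, z), two parallel slots along its y axis at x = -45 and +45 mm, each made of two V supports at y = -30 and +30 mm (10 mm thick along y, 64 mm wide, 37 mm high). Origin: centre of its underside.
- cradle: V cradle, fixed: plywood base 90 mm (x) by 190 mm (y from -65 to +125) by 12 mm high; two aluminium 90-degree V saddles at y = -34 and +34 mm (18 mm thick along y, 64 mm wide, 42 mm high, 50 mm free between them); hinge post 44 mm wide at y = +95 mm, 97 mm high. The V runs along y. Origin: underside, midway between the saddles.
- cradle_seat (a point): Where the centre of the seated barrel belongs: on the axis of a seated barrel, midway between the saddles, 45 mm above the table; axes as the cradle's, y along the V.
- cheek_near: The sloping sides of both saddles on the cradle's -x side (one of the two contact lines). Origin as the cradle's.
- cheek_far: The sloping sides of both saddles on the cradle's +x side (the other contact line). Origin as the cradle's.
- bar (a joint): Angle of the clamp bar (rad): 0 = fully down, level, pointing to the cradle's -y, at its stop; grows as it opens, up to 2.1. It starts open at 1.75 to 2.0, past upright, leaning away from the saddles. A weak spring (under 0.25 N m) opens it, the foot's spring pushes it up near the bottom: it rises if let go. Push it over from behind (+y side) with shut fingers.
- bar_hinge (a point): Hinge axis of the clamp bar, parallel to the cradle's x axis: at cradle x = 0, y = +95 mm, 83 mm above the table.
- bar_pad (a point): Centre of the outer face (upper when closed) of the wooden paddle at the bar's end, the place to push; moves with the bar, 152 mm from the hinge along the bar and 6 mm out from its middle plane. Its z axis is the face's outward normal. Bar 12 mm thick, 22 mm wide; paddle 44 mm wide (x), 52 mm long, ending 178 mm from the hinge.
- foot (a joint): Travel (m) of the sprung rubber foot (20 mm across) under the bar, 95 mm from the hinge: 0 = fully out, grows as it is pressed in, at most 0.012; spring 2 N per mm. It meets the seated barrel when the bar is about 0.07 rad from closed and is in about 7 mm (14 N) when the bar is fully down; that takes 9 to 10 N on the paddle.
Things that resemble listed ones, but are neither listed nor needed, are in the scene too. Leave any purple look-alike of the lens alone.

How it is judged (in metres and radians):
On the way:
1. the longer barrel lies seated in both V saddles, centred, let go, while the bar is still open (x of lens in the frame of cradle_seat between -0.003 and 0.003 m and y of lens in the frame of cradle_seat between -0.012 and 0.012 m and z of lens in the frame of cradle_seat between -0.004 and 0.003 m and angle between the y axis of lens and the y axis of cradle_seat, either way round below 0.06 rad and contact force between the fingers and lens below 0.2 N and value of joint bar above 0.4 rad and linear speed of lens below 0.03 m/s), for 0.2 s.
At the end, for the whole second after the job is handed in: Robot holds the bar below 0.04 rad, pushing over 1 N; the longer barrel, clear of the fingers and still, is within 3 mm sideways and in height (4 mm below), 12 mm lengthwise, 0.06 rad of the seat and presses each V side with over 4 N; shorter barrel within 20 mm of its start (x of lens in the frame of cradle_seat between -0.003 and 0.003 m and y of lens in the frame of cradle_seat between -0.012 and 0.012 m and z of lens in the frame of cradle_seat between -0.004 and 0.003 m and angle between the y axis of lens and the y axis of cradle_seat, either way round below 0.06 rad and contact force between the fingers and lens below 0.2 N and value of joint bar below 0.04 rad and contact force between lens and cheek_near above 4 N and contact force between lens and cheek_far above 4 N and linear speed of lens below 0.02 m/s and contact force between any of the fingers, the arm and cradle above 1 N and distance of spare from where it was at the start of the episode below 0.02 m); the arm keeps its last pose, push and grip.
It fails at once if the longer barrel is dropped (falls free by more than about 10 mm) (contact force between the fingers and lens below 0.01 N and linear speed of lens above 0.45 m/s).
It fails at once if the barrel is rammed into the cradle (over 60 N) (contact force between lens and cradle above 60 N).
It fails at once if the shorter barrel is moved out of its place (distance of spare from where it was at the start of the episode above 0.02 m).
It also fails if it takes over 58 s, if anything falls off the work surface, if the arm or the gripper's body presses on something with over 40 N, if the wrist force passes 120 N, or if a joint passes its speed limit or range.

## Robot

A 6-joint arm with a two-finger parallel gripper is mounted at the origin on the work surface. World frame = base frame: x ahead of the robot, y to its left, z up, the work surface at z = 0. Lengths are in m, angles in degrees, forces in N, time in s.
With the tool pointing down it reaches from about 0.375 to 0.9 m from the base axis. Payload 3.1 kg.
Tool frame: the origin (TCP) lies on the centre line of the jaws, within the pads' length; the fingertips stand 8 mm ahead of it and the grasp point (between the pads) lies 11 mm behind it; y points along the fingers, x is the direction in which the jaws open and shut, and the axes are right-handed (so a half turn about y gives the same grasp; the last joint's range is limited). The gripper opens to 87 mm and grips with 3 to 60 N. Pads are 19 mm wide; open, the fingers measure 117 mm over their backs; the gripper's body (75 mm by 190 mm) begins 51 mm behind the grasp point.
Start: joints at [-73.596, 30.224, 82.088, -0, 67.689, -10.227], TCP at [0.28, -0.559, 0.231] pointing down, gripper open.
Joint ranges: [-176.69, 176.69], [-43.24, 126.21], [12.49, 139.97], [-82, 262], [0, 151.66], [-163.58, 163.58]. Speed limits (degrees/s): [159.86, 159.86, 180, 180, 180, 180].

## Interface

Orientations are given as a 3x3 rotation matrix whose columns are the frame's x, y, z axes.
In Python, from rig import read_state, imaging, job, spotter gives the robot as it stands.
- The arm moves only by the tool apply_moves, never from a script. Its argument "steps" is a list of rows, each an object of numbers: "x", "y", "z": the shift along the world's x, y, z in mm; "spin": the turn about the world's z in rad. In form: [{"x": .., "y": .., "z": .., "spin": ..}, ...]. A call has 1 to 12 rows; each row shifts and turns the pose as measured when the row begins; what a row does not reach is not made up. A row lasts 1/10 s, in which the tool goes at most 50 mm and 8.59 degrees, less where a joint would pass 70% of its speed; a pose out of reach is approached as far as the arm can. A call is refused whole if a number of a shift passes 50 or a number of a turn 0.15, either way. A call with a gripper value outside its range is refused whole. "grip" is the finger opening in mm, from 0 to 87, set as the call begins (left out, the last holds). The fingers move at their own pace and stop on an object; the grip force is fixed at half the most. Time passes only in rows, so rows that do not move let the fingers close. It gives the time, the measured TCP pose, the force and the opening at its end, in the units of the state.
- read_state(): the state, without advancing time (a new reading comes with each control period).
- imaging.capture(name): name is "scene" or "top" or "wrist"; returns the picture (420x560x3 uint8, red, green, blue); there is no depth.
- imaging.camera_params(name): a dict with "fov_y" (degrees; the focal length in pixels is half the picture's height over the tangent of half this angle, whatever the lens; pixels are square), "cx", "cy" (the principal point, pixels), "R" (3x3) and "t" (3): a world point X has camera coordinates R X + t. Camera axes: x right, y down, z forward; pixel columns grow to the right and rows downward; lengths in m; the calibration is good to about 2 mm. A picture is of the moment at which its call begins: read the wrist's pose just before it. camera_params takes no time and is no camera call; for the wrist camera it gives the pose at the moment of the call.
- job.hand_in(): hands the job in, once; it reports no verdict.
Trained networks look in the newest picture that a camera, given by its name, has taken for a name from the list of things; names that differ only in an ending like _2 or _b are one class to them, and where a whole thing is asked for, a point or a joint stands for the part that bears it (a point fixed in the world has none). Each returns a list of dicts, best first, with "score" (0 to 1); they miss things now and then, are a little off and sometimes report something else, mostly with a low value. They report only what shows in the picture. A call takes as long as a camera call. They do not tell look-alikes from the thing itself.
- spotter.cut_out(name, camera): "mask" (420x560 bool, what is visible of it) and "rect" ([left, top, width, height] in pixels, round what is visible of it).
The state is a dict: "time_s": time; "joint_positions": joint angles; "qvel": joint speeds; "tau": joint torques, N m; "position": TCP position; "tcp_rot": TCP orientation; "force": force on the tool from outside, world axes, zero at the start; "moment": the same for the moment, N m; "opening": opening from 0.0 (shut) to 1.0 (fully open).
Only numpy, scipy, OpenCV 4.12 (cv2) and the standard library are available. Lean on these libraries where they do the work, as an engineer would, in place of code of your own. Each camera call takes 0.05 s, during which the arm holds its last target.

## Working session

There is one attempt and no reset: what is moved stays moved. The work goes in short steps, Python scripts to look and compute and a tool call to move; the robot and the scene stay as the last step left them, time stands still between calls to the robot, and variables do not carry over. Pictures are saved under pics/ and viewed, and the job is handed in when it is done.

Besides the shell and the picture viewer there is one more tool, called after "Call:" by a JSON object that holds its "method" and its "body". apply_moves: Moves the arm, as the interface text tells. Its arguments: {"type":"object","properties":{"steps":{"type":"array"},"grip":{"type":"number"}},"required":["steps"]}

```bash
mkdir -p pics; ls
python3 - <<'E'
from rig import read_state, imaging, job, spotter
import cv2,numpy as np
s=read_state();print(s)
for n in ["scene","top","wrist"]:
    p=imaging.camera_params(n);print(n,p)
    im=imaging.capture(n);cv2.imwrite(f"pics/{n}0.png",im[:,:,::-1])
    for o in ["lens","spare","rest","cradle","bar","bar_pad"]:
        try:
            print(n,o,[(round(d["score"],2),d["rect"]) for d in spotter.cut_out(o,n)][:5])
        except Exception as e: print(n,o,e)
print(read_state()["time_s"])
E
```

```text
pics
{'time_s': 0.0, 'joint_positions': array([-7.35975521e+01,  3.02794182e+01,  8.21556433e+01,  3.76209649e-04,
        6.76889907e+01, -1.02272939e+01]), 'qvel': array([ 0.01044622, -0.03439061, -0.02587308,  0.07004347, -0.07652673,
       -0.00642904]), 'tau': array([-3.85382819e-06, -4.40042210e+01, -1.76594746e+01,  6.32400624e-02,
        5.81498339e-02, -1.75157998e-04]), 'position': array([ 0.27996432, -0.55799681,  0.22957089]), 'tcp_rot': array([[ 4.48220297e-01, -6.05564015e-04,  8.93922926e-01],
       [-8.93920595e-01,  2.07871725e-03,  4.48220536e-01],
       [-2.12963924e-03, -9.99997656e-01,  3.90397120e-04]]), 'force': array([ 0.27418564, -0.9379904 , -0.27629409]), 'moment': array([ 0.0285337 ,  0.01506347, -0.00400511]), 'opening': 0.9984295091163727}
scene {'fov_y': 46.88233263895501, 'cx': 278.75559466722837, 'cy': 209.9531169947968, 'R': array([[-0.86019255,  0.50994734,  0.0047426 ],
       [ 0.39168295,  0.6665994 , -0.63421582],
       [-0.32657809, -0.54369013, -0.77314151]]), 't': array([ 0.43292423, -0.0838049 ,  1.32153365])}
scene lens [(0.79, [245.3,
[... 836 characters left out ...]
351.7, 149.2, 42.7, 27.5])]
top rest [(0.94, [328.2, 143.9, 66.2, 88.2]), (0.26, [151.2, 165.1, 42.8, 16.0])]
top cradle [(0.69, [29.0, 139.3, 179.8, 67.5])]
top bar [(0.56, [28.6, 138.9, 89.2, 43.4])]
top bar_pad [(0.71, [30.6, 142.0, 88.3, 40.3]), (0.5, [152.5, 166.0, 43.1, 14.4])]
wrist {'fov_y': 67.8953355628926, 'cx': 278.7590266051522, 'cy': 214.93063390275685, 'R': array([[ 0.44880674, -0.89362817,  0.00109748],
       [-0.85157318, -0.4273125 ,  0.30368924],
       [-0.27091629, -0.13723237, -0.95277051]]), 't': array([-0.62632137, -0.03768644,  0.39201446])}
wrist lens [(0.97, [103.1, 0.0, 49.8, 108.8])]
wrist spare []
wrist rest []
wrist cradle []
wrist bar []
wrist bar_pad []
1.05
```

View pics/scene0.png

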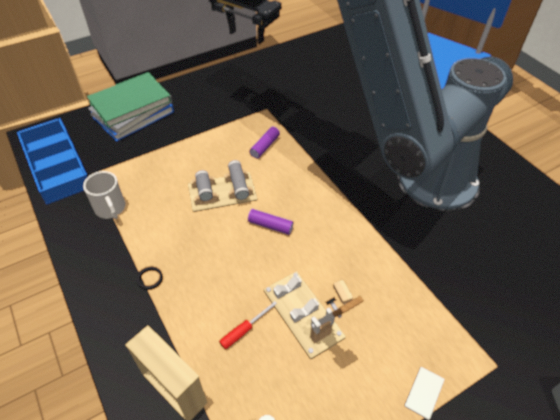

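View pics/top0.png

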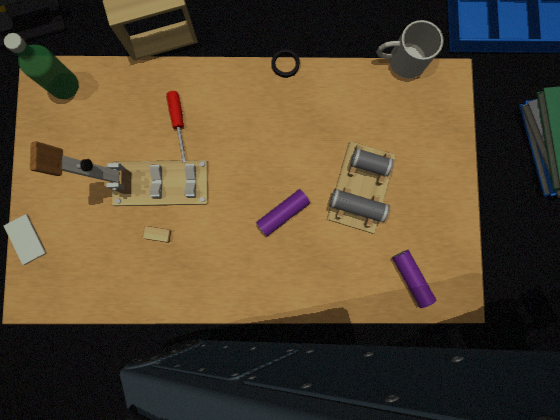

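View pics/wrist0.png

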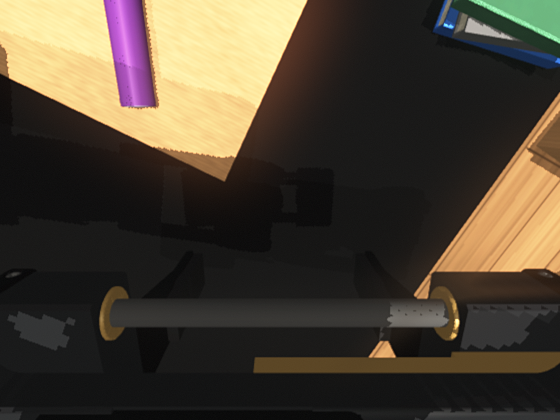

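Candidates for the longer barrel in the top view are the grey one at (359,206), about 60 px long, the grey one at (372,161), about 43 px (the spare), and two purple look-alikes at (283,213) and (413,279). I choose (359,206). The cradle is at about (160,182), with its bar leaning left and the paddle at (46,158).

```bash
cat > h.py <<'E'
from rig import read_state, imaging, job, spotter
import cv2,numpy as np
from scipy.optimize import minimize, least_squares
H,W=420,560
def proj(P,X):
    f=H/2/np.tan(np.radians(P["fov_y"]/2)); c=np.asarray(X)@P["R"].T+P["t"]
    return np.c_[f*c[:,0]/c[:,2]+P["cx"], f*c[:,1]/c[:,2]+P["cy"]]
def ray(P,uv):
    f=H/2/np.tan(np.radians(P["fov_y"]/2)); d=np.array([(uv[0]-P["cx"])/f,(uv[1]-P["cy"])/f,1])
    return -P["R"].T@P["t"], P["R"].T@d
def onz(P,uv,z):
    o,d=ray(P,uv); return o+d*(z-o[2])/d[2]
def cyl(x,y,z,yaw,L,r=.018):  # yaw of axis from world +x
    a=np.array([np.cos(yaw),np.sin(yaw),0]);b=np.array([-a[1],a[0],0]);t=np.linspace(0,2*np.pi,40)
    ring=r*(np.cos(t)[:,None]*b+np.sin(t)[:,None]*np.array([0,0,1]))
    return np.r_[[x,y,z]+ring+a*L/2,[x,y,z]+ring-a*L/2]
def quad(x,y,yaw,pts): # local pts ->world
    c,s=np.cos(yaw),np.sin(yaw);p=np.asarray(pts,float);return np.c_[x+c*p[:,0]-s*p[:,1],y+s*p[:,0]+c*p[:,1],p[:,2]]
def crop(im,u,v,w,h,k,name):
    c=im[max(0,v-h):v+h,max(0,u-w):u+w,::-1]; cv2.imwrite(name,cv2.resize(c,None,fx=k,fy=k,interpolation=cv2.INTER_CUBIC))
def best(name,cam,near):
    L=spotter.cut_out(name,cam)
    return min(L,key=lambda d:np.hypot(d["rect"][0]+d["rect"][2]/2-near[0],d["rect"][1]+d["rect"][3]/2-near[1])) if L else None
def fitcyl(obs,p0,L,r=.018):
    # obs: list of (P,mask): IoU loss on smooth fields
    def loss(p):
        tot=0
        for P,m in obs:
            hull=cv2.convexHull(proj(P,cyl(*p,L,r)).astype(np.float32))
            S=4; a=np.zeros((H*1,W*1),np.uint8); 
            big=np.zeros((H*2,W*2),np.uint8); cv2.fillConvexPoly(big,np.round((hull+.5)*2*16).astype(np.int32),255,cv2.LINE_AA,4)
            a=cv2.resize(big,(W,H),interpolation=cv2.INTER_AREA)/255.
            i=np.minimum(a,m).sum();tot+=1-i/(a.sum()+m.sum()-i)
        return tot/len(obs)
    s=np.array([p0]+[np.add(p0,d) for d in np.diag([.01,.01,.01,.1])])
    r_=minimize(loss,p0,method="Nelder-Mead",options=dict(initial_simplex=s,maxiter=250,xatol=1e-4,fatol=1e-5))
    return r_.x,r_.fun
E
python3 - <<'E'
from h import *
T=imaging.camera_params("top");S=imaging.camera_params("scene")
it=imaging.capture("top");mt=best("lens","top",(359,206))["mask"]
ms=None
is_=imaging.capture("scene");ms=best("lens","scene",(239,182))["mask"]
a=onz(T,(332,201),.04);b=onz(T,(387,212),.04);c=(a+b)/2;yaw=np.arctan2(*(b-a)[[1,0]])
print(a,b,np.linalg.norm(a-b))
p0=[c[0],c[1],.04,yaw]
for o in ([(T,mt)],[(T,mt),(S,ms)]): 
    print(fitcyl(o,p0,.11))
for uv in [(112,163),(112,205),(208,160),(208,204)]: print(uv,onz(T,uv,.012))
print("paddle",onz(T,(46,158),.22))
crop(it,130,180,110,70,3.5,"pics/c1.png");crop(it,360,190,60,60,6,"pics/c2.png")
E
```

```text
[ 0.49374756 -0.18964329  0.04      ] [ 0.47247725 -0.29664459  0.04      ] 0.10909493099158381
(array([ 0.48828137, -0.24491778,  0.02028043, -1.86717184]), np.float64(0.047920679128624966))
(array([ 0.48512436, -0.24113388,  0.04304729, -1.8632602 ]), np.float64(0.06787988045160082))
(112, 163) [0.57353855 0.24993575 0.012     ]
(112, 205) [0.48815959 0.24631851 0.012     ]
(208, 160) [0.58059413 0.0568632  0.012     ]
(208, 204) [0.49075578 0.05522519 0.012     ]
paddle [0.53439219 0.27659472 0.22      ]
```

View pics/c1.png

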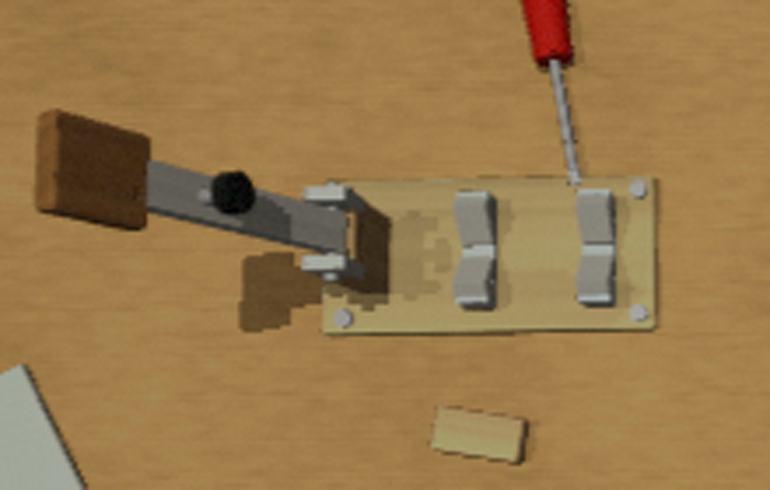

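View pics/c2.png

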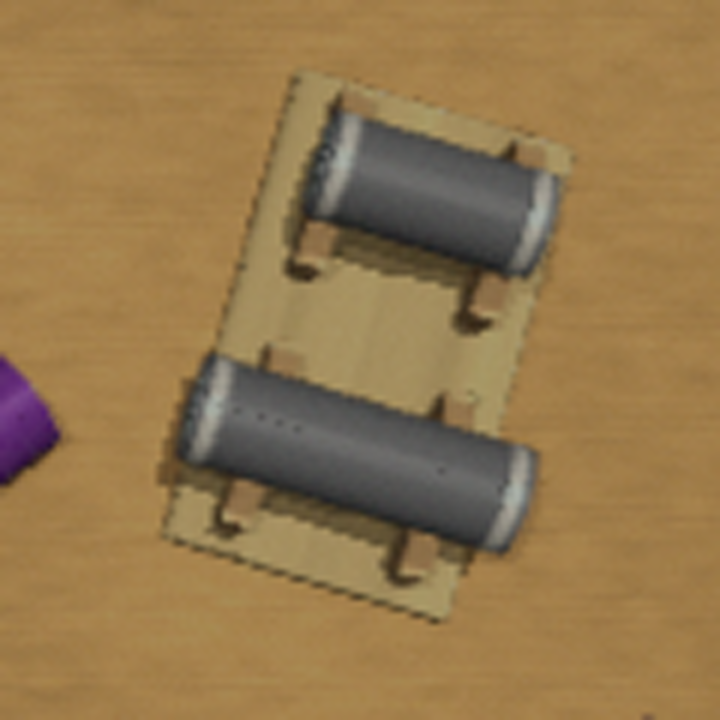

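The crops confirm it: the longer grey barrel at about (359,206) has bright end rings, and the shorter one is at (372,161). The cradle's hinge is on the +y (left) side. Next I move above the barrel.

Call:
{"method": "apply_moves", "body": {"steps": [{"x": 25,"y": 39,"z": 0,"spin": 0.12},{"x": 25,"y": 39,"z": 0,"spin": 0.12},{"x": 25,"y": 39,"z": 0,"spin": 0.12},{"x": 25,"y": 39,"z": 0,"spin": 0.12},{"x": 25,"y": 39,"z": 0,"spin": 0.12},{"x": 25,"y": 39,"z": 0,"spin": 0.12},{"x": 25,"y": 39,"z": 0,"spin": 0.09},{"x": 15,"y": 20,"z": 0,"spin": 0},{"x": 0,"y": 0,"z": 0,"spin": 0}], "grip": 70}}

```text
time_s: 2.15
position: [0.4743, -0.2579, 0.2315]
tcp_rot: [[0.964, 0.008, 0.264], [-0.264, -0.004, 0.964], [0.009, -1.0, -0.002]]
force: [-0.6, -1.0, -0.1]
opening: 0.805
```

Run:
```python
from h import *
s=read_state();print(s["position"])
Wc=imaging.camera_params("wrist");print("cam",-Wc["R"].T@Wc["t"])
im=imaging.capture("wrist");cv2.imwrite("pics/w1.png",im[:,:,::-1])
L=spotter.cut_out("lens","wrist");print([(d["score"],d["rect"]) for d in L])
L2=spotter.cut_out("spare","wrist");print([(d["score"],d["rect"]) for d in L2])
print(proj(Wc,[[.485,-.241,.04]]))
```

```text
[ 0.47431528 -0.25785431  0.23154495]
cam [ 0.49526468 -0.17726075  0.38645366]
[(0.84, [179.9, 0.0, 104.2, 90.0]), (0.84, [212.1, 244.1, 26.2, 37.0]), (0.63, [264.2, 123.1, 40.2, 107.8])]
[(0.78, [342.4, 144.8, 40.3, 72.2])]
[[282.05388797 174.83840804]]
```

View pics/w1.png

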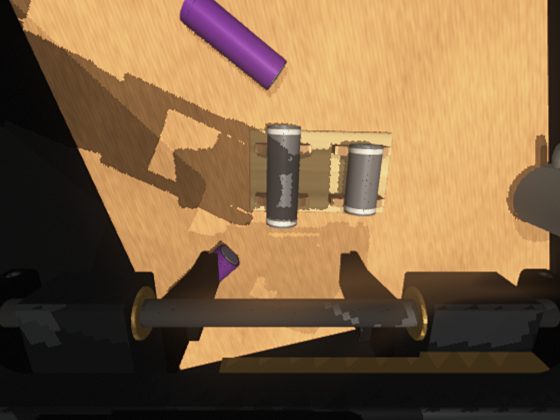

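The wrist view shows the long barrel at (282,176) and the spare at (362,180). The prediction was (282,175).

Run:
```python
from h import *
Wc=imaging.camera_params("wrist");S=imaging.camera_params("scene")
mw=best("lens","wrist",(282,175))["mask"]
imaging.capture("scene");d=best("lens","scene",(239,182));ms=d["mask"];print(d["rect"])
im=cv2.imread("pics/w1.png")
for o in ([(Wc,mw)],[(Wc,mw),(S,ms)]):
    p,f=fitcyl(o,[.485,-.241,.04,-1.864],.11);print(p,f)
# fixed z wrist only
from scipy.optimize import minimize
for z in(.04,):
    def l(q):
        return fitcyl
h=cv2.convexHull(proj(Wc,cyl(*p,.11)).astype(np.float32)).astype(int)
cv2.polylines(im,[h],True,(0,255,0),1);crop(im[:,:,::-1],300,180,80,70,4,"pics/w1c.png")
```

```text
[226.8, 163.4, 24.7, 41.6]
[ 0.4827152  -0.24562499  0.03992166 -1.86178504] 0.033306276497928056
[ 0.48317044 -0.24639395  0.0356184  -1.8614989 ] 0.06700453372576748
```

View pics/w1c.png

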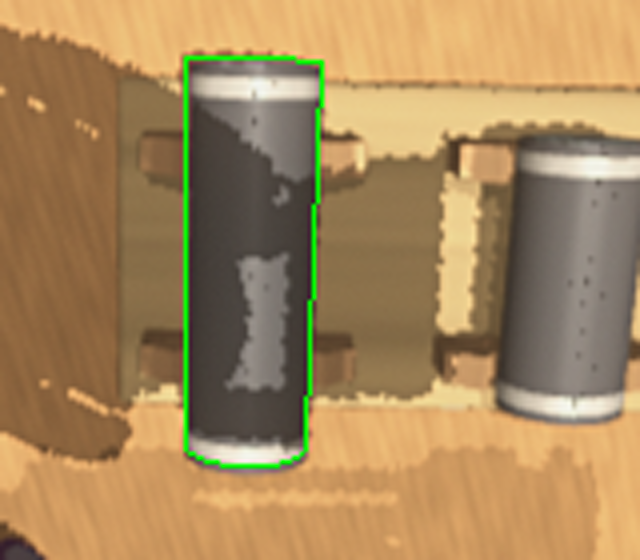

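Call:
{"method": "apply_moves", "body": {"steps": [{"x": 8.5,"y": 12.5,"z": -20,"spin": -0.024},{"x": 0,"y": 0,"z": -40,"spin": 0},{"x": 0,"y": 0,"z": -40,"spin": 0},{"x": 0,"y": 0,"z": -30,"spin": 0},{"x": 0,"y": 0,"z": 0,"spin": 0},{"x": 0,"y": 0,"z": 0,"spin": 0}], "grip": 66}}

```text
time_s: 3.05
position: [0.48, -0.2589, 0.1]
tcp_rot: [[0.952, 0.014, 0.307], [-0.307, -0.012, 0.952], [0.017, -1.0, -0.007]]
force: [-0.2, -0.2, 0.1]
opening: 0.758
```

Call:
{"method": "apply_moves", "body": {"steps": [{"x": 3,"y": 13,"z": 0,"spin": 0.02},{"x": 0,"y": 0,"z": 0,"spin": 0}]}}

```text
time_s: 3.25
position: [0.484, -0.247, 0.1024]
tcp_rot: [[0.957, 0.017, 0.289], [-0.289, -0.014, 0.957], [0.02, -1.0, -0.008]]
force: [0.1, 0.5, -0.5]
opening: 0.756
```

Call:
{"method": "apply_moves", "body": {"steps": [{"x": 0,"y": 0,"z": -30,"spin": 0},{"x": 0,"y": 0,"z": -28,"spin": 0},{"x": 0,"y": 0,"z": -8,"spin": 0},{"x": 0,"y": 0,"z": 0,"spin": 0},{"x": 0,"y": 0,"z": 0,"spin": 0}]}}

```text
time_s: 3.75
position: [0.49, -0.2496, 0.0433]
tcp_rot: [[0.958, 0.031, 0.286], [-0.285, -0.026, 0.958], [0.037, -0.999, -0.016]]
force: [0.1, -0.1, -0.7]
opening: 0.757
```

Call:
{"method": "apply_moves", "body": {"steps": [{"x": -7,"y": 4,"z": -13,"spin": 0},{"x": 0,"y": 0,"z": 0,"spin": 0}]}}

```text
time_s: 3.95
position: [0.4848, -0.2468, 0.0331]
tcp_rot: [[0.958, 0.036, 0.285], [-0.285, -0.029, 0.958], [0.043, -0.999, -0.018]]
force: [-1.0, 1.1, -0.4]
opening: 0.76
```

Call:
{"method": "apply_moves", "body": {"steps": [{"x": -2,"y": 1,"z": -3,"spin": 0},{"x": 0,"y": 0,"z": 0,"spin": 0}]}}

```text
time_s: 4.15
position: [0.4843, -0.2469, 0.0322]
tcp_rot: [[0.958, 0.04, 0.285], [-0.284, -0.032, 0.958], [0.047, -0.999, -0.02]]
force: [-0.1, 0.9, -0.3]
opening: 0.757
```

Call:
{"method": "apply_moves", "body": {"steps": [{"x": 0,"y": 0,"z": 0,"spin": 0},{"x": 0,"y": 0,"z": 0,"spin": 0},{"x": 0,"y": 0,"z": 0,"spin": 0},{"x": 0,"y": 0,"z": 0,"spin": 0}], "grip": 25}}

```text
time_s: 4.55
position: [0.4859, -0.2482, 0.0339]
tcp_rot: [[0.957, 0.043, 0.285], [-0.284, -0.035, 0.958], [0.051, -0.998, -0.021]]
force: [0.2, 0.7, 0.2]
opening: 0.48
```

Call:
{"method": "apply_moves", "body": {"steps": [{"x": -2,"y": 1,"z": -3,"spin": 0},{"x": 0,"y": 0,"z": 0,"spin": 0},{"x": 0,"y": 0,"z": 0,"spin": 0}]}}

```text
time_s: 4.85
position: [0.4835, -0.247, 0.0319]
tcp_rot: [[0.957, 0.043, 0.286], [-0.284, -0.035, 0.958], [0.051, -0.998, -0.021]]
force: [0.7, 0.3, -0.7]
opening: 0.405
```

Run:
```python
from h import *
s=read_state();print(s["joint_positions"],s["tau"],s["tcp_rot"])
im=imaging.capture("wrist");cv2.imwrite("pics/w2.png",im[:,:,::-1])
s=read_state();print(s["joint_positions"],s["tau"],s["tcp_rot"])
```

```text
[-3.88435390e+01  4.12241951e+01  1.04335052e+02 -2.52798514e-02
  3.12474555e+01 -2.22589363e+01] [ 6.58932928e-03 -4.18939161e+01 -7.27767393e+00  3.33035435e-02
 -1.36663481e-01  5.01764167e-03] [[ 0.95739161  0.04324274  0.28553697]
 [-0.28417118 -0.03511605  0.95813027]
 [ 0.05145911 -0.99844726 -0.02133147]]
[-3.88423198e+01  4.12315288e+01  1.04328023e+02 -2.50681362e-02
  3.12467965e+01 -2.22575690e+01] [-1.72972080e-02 -4.07202709e+01 -7.20290557e+00  3.30228161e-02
 -2.22554114e-01  2.54824416e-03] [[ 0.95738967  0.04324949  0.28554248]
 [-0.28417647 -0.0351175   0.95812864]
 [ 0.05146611 -0.99844692 -0.02133064]]
```

View pics/w2.png

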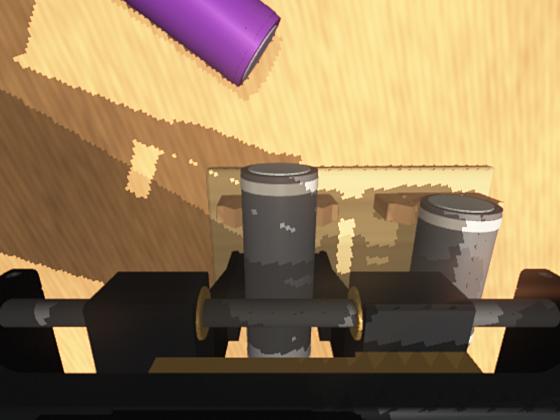

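The barrel is gripped at (280,290), with an opening of about 36 mm. Before flying to the cradle I lift it and check the gripper's outline for clearance against the bar.

Call:
{"method": "apply_moves", "body": {"steps": [{"x": 0,"y": 0,"z": 0,"spin": 0},{"x": -1,"y": 0,"z": 15,"spin": 0},{"x": -1,"y": 0,"z": 40,"spin": 0},{"x": -1,"y": 0,"z": 50,"spin": 0},{"x": 0,"y": 30,"z": 50,"spin": 0.05},{"x": 0,"y": 45,"z": 20,"spin": 0.12},{"x": 0,"y": 48,"z": 0,"spin": 0.12}]}}

```text
time_s: 5.6
position: [0.4817, -0.1307, 0.2028]
tcp_rot: [[0.999, 0.052, -0.001], [0.002, -0.024, 1.0], [0.052, -0.998, -0.024]]
force: [1.6, -0.1, -1.7]
opening: 0.405
```

Run:
```python
from h import *
im=imaging.capture("scene");cv2.imwrite("pics/s2.png",im[:,:,::-1])
T=imaging.camera_params("top")
def C(p):return [onz(T,u,.012) for u in p]
px=np.array([(112.6,161.4),(112.6,205.1),(207.4,160.9),(207.1,204)])
loc=[(.045,.125,.012),(-.045,.125,.012),(.045,-.065,.012),(-.045,-.065,.012)]
r=least_squares(lambda p:(proj(T,quad(*p,loc))-px).ravel(),[.535,.122,0]);print(r.x,r.fun.round(2))
x,y,a=r.x
# bar angle: project bar ends for various angle
for th in np.arange(1.7,2.05,.05):
    pts=[(sx*.022,.095-d*np.cos(th)+h*np.sin(th),.083+d*np.sin(th)+h*np.cos(th)) for d in(.126,.178) for h in (.006,) for sx in(1,-1)]
    print(round(th,2),proj(T,quad(x,y,a,pts)).round(0).tolist())
```

```text
[0.53404611 0.12225623 0.01515645] [ 0.48 -0.15 -0.74  0.4   0.06 -0.63  0.21  0.35]
1.7 [[74.0, 148.0], [73.0, 175.0], [54.0, 139.0], [53.0, 168.0]]
1.75 [[71.0, 148.0], [70.0, 175.0], [49.0, 139.0], [48.0, 169.0]]
1.8 [[67.0, 148.0], [66.0, 176.0], [44.0, 139.0], [42.0, 169.0]]
1.85 [[64.0, 149.0], [63.0, 176.0], [39.0, 140.0], [37.0, 169.0]]
1.9 [[61.0, 149.0], [60.0, 176.0], [34.0, 141.0], [33.0, 170.0]]
1.95 [[58.0, 149.0], [57.0, 176.0], [30.0, 141.0], [28.0, 170.0]]
2.0 [[55.0, 150.0], [54.0, 177.0], [25.0, 142.0], [24.0, 171.0]]
```

View pics/s2.png

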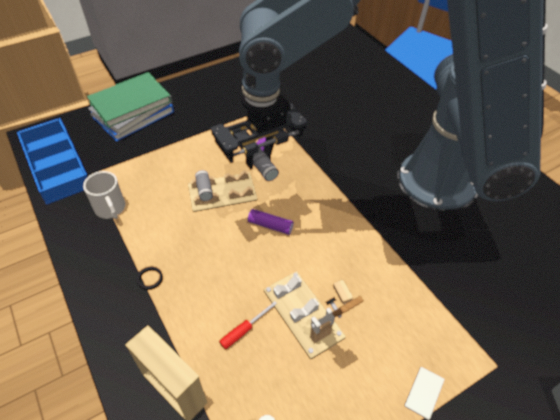

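No camera body sticks out in the scene view: the gripper holds the barrel at (263,163) and the cradle is at (305,310). Next I fly towards the cradle and look at it with the wrist camera.

Call:
{"method": "apply_moves", "body": {"steps": [{"x": 16,"y": 42,"z": 0,"spin": 0.013},{"x": 16,"y": 42,"z": 0,"spin": 0},{"x": 16,"y": 42,"z": 0,"spin": 0},{"x": 4,"y": 10,"z": 0,"spin": 0}]}}

```text
time_s: 6.05
position: [0.5293, 0.0168, 0.2005]
tcp_rot: [[0.999, 0.045, -0.019], [0.02, -0.015, 1.0], [0.044, -0.999, -0.016]]
force: [-0.5, -0.1, -0.5]
opening: 0.405
```

Run:
```python
from h import *
import json
P=imaging.camera_params("wrist")
im=imaging.capture("wrist");cv2.imwrite("pics/w3.png",im[:,:,::-1])
np.savez("w3.npz",**P)
d=spotter.cut_out("cradle","wrist");print([(q["score"],q["rect"]) for q in d])
loc=[(.045,.125,.012),(-.045,.125,.012),(.045,-.065,.012),(-.045,-.065,.012),(0,0,.045)]
print(proj(P,quad(.534,.1222,.015,loc)).round(1)); print(read_state()["position"])
```

```text
[(0.76, [231.4, 0.3, 90.3, 153.0]), (0.16, [282.6, 36.8, 30.1, 97.0])]
[[327.7 -60.2]
 [226.8 -63.3]
 [318.  153.6]
 [235.2 153.6]
 [278.5  86.9]]
[0.52860774 0.01477463 0.20027499]
```

View pics/w3.png

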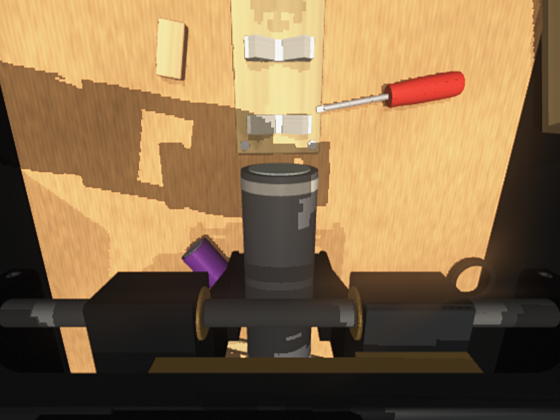

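Run:
```python
from h import *
P=dict(np.load("w3.npz"))
im=cv2.imread("pics/w3.png")
def draw(p,col):
    base=[(.045,.125,.012),(.045,-.065,.012),(-.045,-.065,.012),(-.045,.125,.012)]
    cv2.polylines(im,[np.round(proj(P,quad(*p,base))*16).astype(int)],False,col,1,cv2.LINE_AA,4)
    for y0 in(-.034,.034):
        for yy in(-.009,.009):
            v=[(-.032,y0+yy,.042),(-.0196-.00,y0+yy,.042),(0,y0+yy,.0195),(.0196,y0+yy,.042),(.032,y0+yy,.042)]
            cv2.polylines(im,[np.round(proj(P,quad(*p,v))*16).astype(int)],False,col,1,cv2.LINE_AA,4)
draw((.534,.1222,.015),(0,255,0))
c=im[0:165,210:350];cv2.imwrite("pics/w3c.png",cv2.resize(c,None,fx=3.6,fy=3.6,interpolation=cv2.INTER_NEAREST))
```

```text
(no output)
```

View pics/w3c.png

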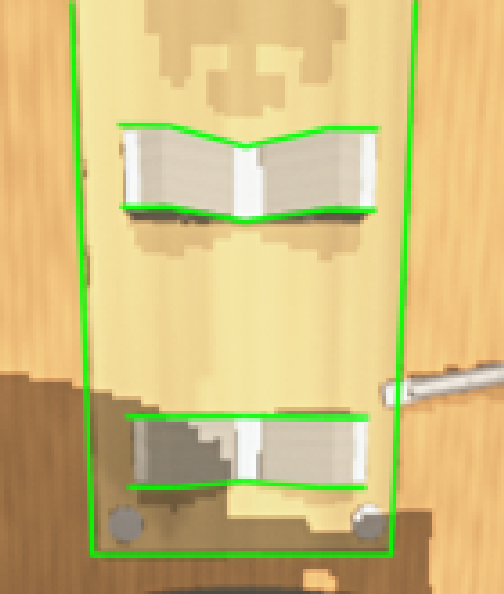

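Call:
{"method": "apply_moves", "body": {"steps": [{"x": 2,"y": 45,"z": -15,"spin": 0},{"x": 2,"y": 45,"z": -35,"spin": 0},{"x": 1,"y": 14,"z": -40,"spin": 0},{"x": 0,"y": 0,"z": 0,"spin": 0}]}}

```text
time_s: 6.55
position: [0.5349, 0.1115, 0.1098]
tcp_rot: [[0.999, 0.046, -0.011], [0.012, -0.021, 1.0], [0.046, -0.999, -0.021]]
force: [-1.0, -0.5, -0.9]
opening: 0.406
```

Call:
{"method": "apply_moves", "body": {"steps": [{"x": -1,"y": 10,"z": -20,"spin": 0.003},{"x": -1,"y": 0,"z": -25,"spin": 0},{"x": -1,"y": 0,"z": -10,"spin": 0},{"x": 0,"y": 0,"z": 0,"spin": 0}]}}

```text
time_s: 6.95
position: [0.5343, 0.1147, 0.0563]
tcp_rot: [[0.999, 0.049, -0.008], [0.01, -0.023, 1.0], [0.049, -0.999, -0.024]]
force: [-0.8, -0.6, -0.7]
opening: 0.408
```

Call:
{"method": "apply_moves", "body": {"steps": [{"x": -1,"y": 7,"z": -10,"spin": 0.005},{"x": 0,"y": 1,"z": 0,"spin": 0}]}}

```text
time_s: 7.15
position: [0.5351, 0.121, 0.0481]
tcp_rot: [[0.999, 0.053, -0.01], [0.012, -0.023, 1.0], [0.052, -0.998, -0.024]]
force: [0.1, -0.1, -1.8]
opening: 0.402
```

Run:
```python
from h import *
for n in("wrist","scene"):
    im=imaging.capture(n);cv2.imwrite(f"pics/{n}4.png",im[:,:,::-1])
crop(im,305,300,80,75,4,"pics/s4c.png")
print(read_state()["position"],read_state()["force"])
```

```text
[0.53631179 0.12111009 0.04894909] [ 0.1436557   0.66790155 -0.12082213]
```

View pics/wrist4.png

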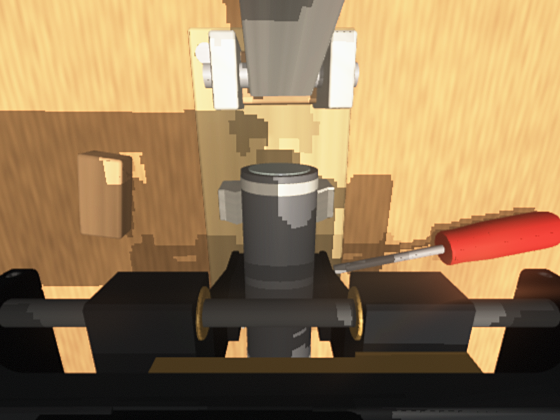

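View pics/s4c.png

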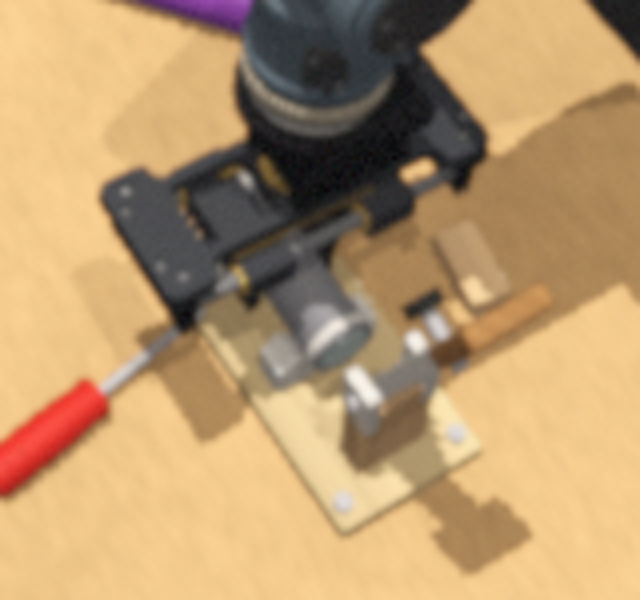

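Aligned: the barrel is over the far saddle in the wrist view, saddle centre (277,200), barrel centre (280,190). Lowering gently.

Call:
{"method": "apply_moves", "body": {"steps": [{"x": -3,"y": 0,"z": -5,"spin": 0},{"x": -1,"y": 0,"z": -3,"spin": 0}]}}

```text
time_s: 7.45
position: [0.5334, 0.1213, 0.0421]
tcp_rot: [[0.998, 0.059, -0.011], [0.013, -0.023, 1.0], [0.059, -0.998, -0.024]]
force: [-0.8, -0.8, -1.6]
opening: 0.404
```

Call:
{"method": "apply_moves", "body": {"steps": [{"x": -0.5,"y": 0,"z": -3,"spin": 0},{"x": -0.5,"y": 0,"z": -2,"spin": 0}]}}

```text
time_s: 7.65
position: [0.5344, 0.1215, 0.0379]
tcp_rot: [[0.998, 0.064, -0.012], [0.013, -0.023, 1.0], [0.064, -0.998, -0.024]]
force: [3.4, -0.2, 7.0]
opening: 0.406
```

Contact at 7 N, at the height I expected. Releasing.

Call:
{"method": "apply_moves", "body": {"steps": [{"x": -0.5,"y": 0,"z": -0.5,"spin": 0},{"x": 0,"y": 0,"z": 0,"spin": 0},{"x": 0,"y": 0,"z": 0,"spin": 0},{"x": 0,"y": 0,"z": 0,"spin": 0}], "grip": 56}}

```text
time_s: 8.05
position: [0.5333, 0.1215, 0.0371]
tcp_rot: [[0.998, 0.063, -0.012], [0.014, -0.023, 1.0], [0.063, -0.998, -0.024]]
force: [0.7, 0.5, -0.8]
opening: 0.621
```

Run:
```python
from h import *
P=imaging.camera_params("wrist");im=imaging.capture("wrist");cv2.imwrite("pics/w5.png",im[:,:,::-1])
im=imaging.capture("scene")
crop(im,305,300,80,75,4,"pics/s5c.png")
print(read_state()["position"],read_state()["force"])
```

```text
[0.53339933 0.12155502 0.03708161] [-0.0452367   0.63284192  0.44555827]
```

View pics/w5.png

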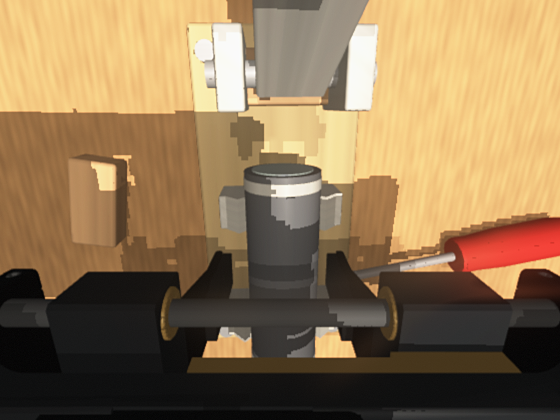

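View pics/s5c.png

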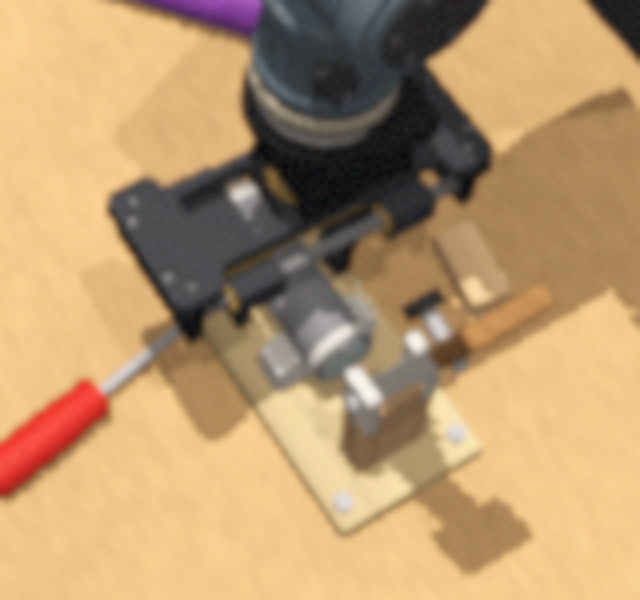

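The barrel lies in both saddles and the fingers are clear of it on both sides in the wrist view (barrel 247–321, fingers at about 215 and 345). Lifting straight up.

Call:
{"method": "apply_moves", "body": {"steps": [{"x": 0,"y": 0,"z": 0,"spin": 0},{"x": 0,"y": 0,"z": 15,"spin": 0},{"x": -1,"y": 0,"z": 40,"spin": 0},{"x": -1,"y": 0,"z": 50,"spin": 0},{"x": 0,"y": -5,"z": 50,"spin": 0},{"x": 0,"y": -10,"z": 50,"spin": 0},{"x": 0,"y": 0,"z": 50,"spin": 0},{"x": 0,"y": 0,"z": 20,"spin": 0}]}}

```text
time_s: 8.95
position: [0.5249, 0.1061, 0.3141]
tcp_rot: [[0.999, 0.05, -0.012], [0.013, -0.023, 1.0], [0.05, -0.998, -0.024]]
force: [0.8, 0.2, 0.3]
opening: 0.642
```

Run:
```python
from h import *
P=imaging.camera_params("wrist");np.savez("w6.npz",**P);im=imaging.capture("wrist");cv2.imwrite("pics/w6.png",im[:,:,::-1])
mw=[(d["score"],d["rect"]) for d in spotter.cut_out("lens","wrist")];print(mw)
S=imaging.camera_params("scene");im=imaging.capture("scene");crop(im,305,300,80,75,4,"pics/s6c.png")
d=spotter.cut_out("lens","scene");print([(q["score"],q["rect"]) for q in d])
print(proj(S,[[.534,.122,.045]]))
T=imaging.camera_params("top");im=imaging.capture("top");crop(im,130,180,110,70,3.5,"pics/t6c.png")
d=spotter.cut_out("lens","top");print([(q["score"],q["rect"]) for q in d])
print(proj(T,[[.534,.122,.045]]))
```

```text
[(0.74, [260.3, 114.6, 31.4, 89.4]), (0.66, [227.0, 269.9, 27.3, 29.5]), (0.29, [242.6, 1.2, 70.4, 198.1])]
[(0.94, [275.6, 271.4, 44.6, 54.4]), (0.87, [247.6, 127.6, 33.0, 29.9]), (0.76, [243.3, 208.4, 50.4, 24.9])]
[[295.42815255 292.4348704 ]]
[(0.89, [257.2, 190.6, 50.2, 45.4]), (0.88, [154.1, 165.6, 45.1, 21.6]), (0.78, [390.4, 248.0, 43.1, 58.2])]
[[171.53291732 179.55312189]]
```

View pics/t6c.png

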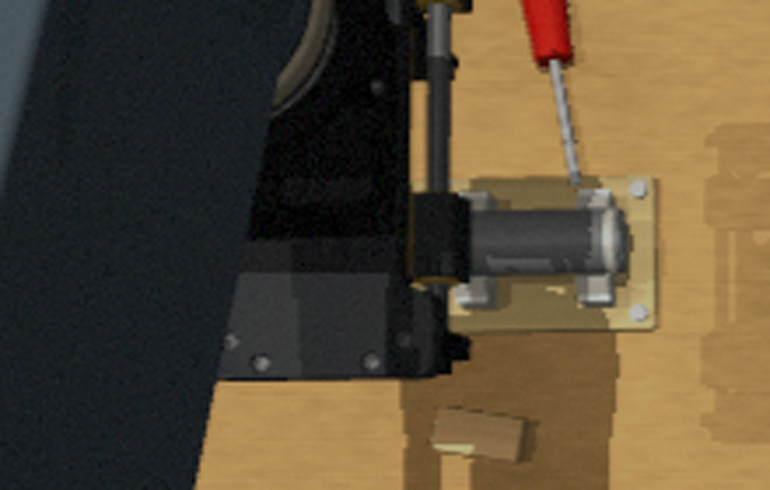

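View pics/s6c.png

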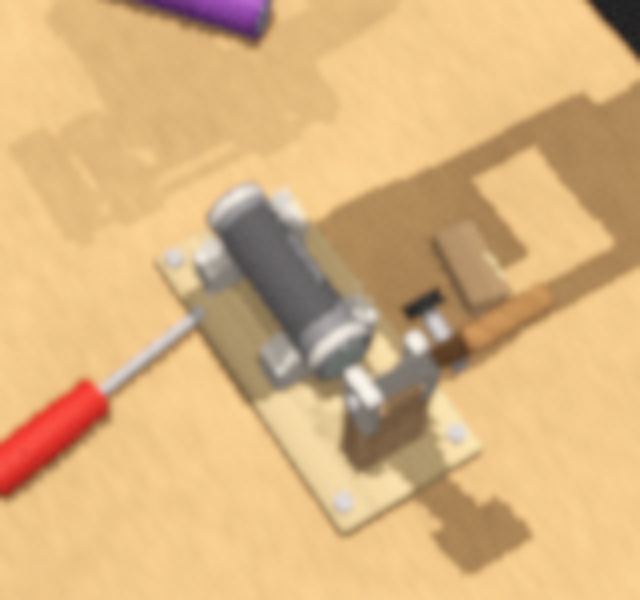

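View pics/w6.png

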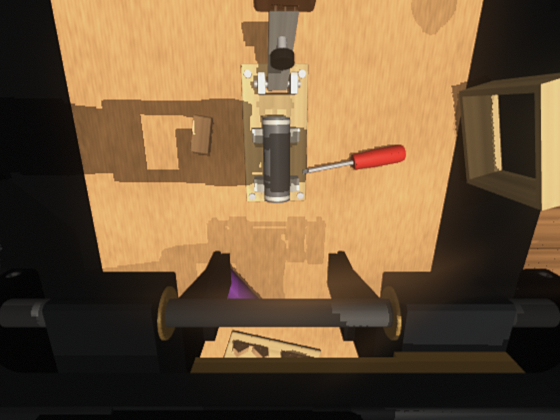

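The barrel lies in both saddles (wrist view, rows 115–203). Next I check its lengthwise centring with a fit.

Run:
```python
from h import *
P=dict(np.load("w6.npz"));S=imaging.camera_params("scene")
mw=best("lens","wrist",(276,159))["mask"];ms=best("lens","scene",(298,298))["mask"]
for o in ([(P,mw)],[(S,ms)],[(P,mw),(S,ms)]):
    p,f=fitcyl(o,[.534,.122,.045,np.pi/2],.11);print(p.round(4),round(f,3))
# cradle fit with wrist: overlay
im=cv2.imread("pics/w6.png")
base=[(.045,.125,.012),(.045,-.065,.012),(-.045,-.065,.012),(-.045,.125,.012)]
cv2.polylines(im,[np.round(proj(P,quad(.534,.1222,.015,base))*16).astype(int)],True,(0,255,0),1,cv2.LINE_AA,4)
cv2.polylines(im,[cv2.convexHull(np.round(proj(P,cyl(.534,.1222,.045,np.pi/2+.015,.11))*16).astype(np.int32))],True,(0,0,255),1,cv2.LINE_AA,4)
c=im[50:215,210:350];cv2.imwrite("pics/w6c.png",cv2.resize(c,None,fx=3.6,fy=3.6,interpolation=cv2.INTER_NEAREST))
```

```text
[0.5342 0.1266 0.0437 1.5963] 0.028
[0.5341 0.1242 0.0438 1.5964] 0.047
[0.5343 0.1259 0.0446 1.5958] 0.047
```

View pics/w6c.png

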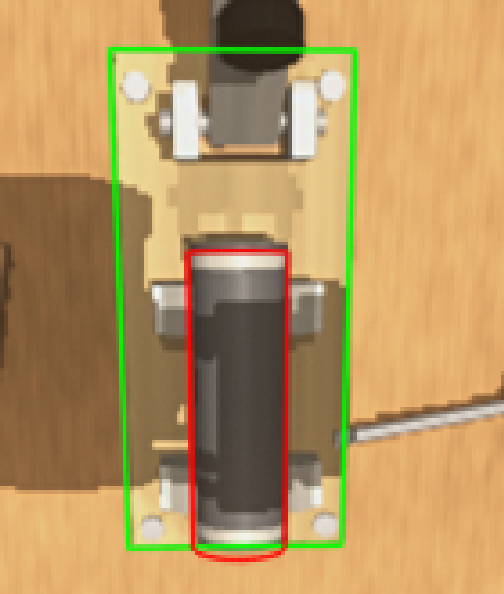

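The offsets are x +0.3 mm, y about +3 mm, z −0.5 mm and yaw 0.01 rad, all within tolerance. Next I shut the fingers and cross over behind the bar.

Call:
{"method": "apply_moves", "body": {"steps": [{"x": 3,"y": 40,"z": 3,"spin": 0},{"x": 3,"y": 47,"z": 0,"spin": 0},{"x": 2,"y": 47,"z": 0,"spin": 0},{"x": 0,"y": 47,"z": 0,"spin": 0},{"x": 0,"y": 45,"z": 0,"spin": 0},{"x": 0,"y": 15,"z": 0,"spin": 0},{"x": 0,"y": 0,"z": 0,"spin": 0}], "grip": 0}}

```text
time_s: 10.05
position: [0.5268, 0.3533, 0.2974]
tcp_rot: [[1.0, 0.018, -0.008], [0.009, -0.031, 0.999], [0.018, -0.999, -0.031]]
force: [0.4, 0.1, -0.3]
opening: 0.088
```

Call:
{"method": "apply_moves", "body": {"steps": [{"x": 5,"y": 0,"z": -35,"spin": 0},{"x": 2,"y": 0,"z": -35,"spin": 0},{"x": 0,"y": 0,"z": 0,"spin": 0}]}}

```text
time_s: 10.35
position: [0.5337, 0.3498, 0.2244]
tcp_rot: [[1.0, 0.016, -0.008], [0.009, -0.035, 0.999], [0.016, -0.999, -0.035]]
force: [-0.4, -0.6, -0.8]
opening: 0.005
```

Run:
```python
from h import *
im=imaging.capture("top");crop(im,100,170,100,80,3.5,"pics/t7.png")
im=imaging.capture("scene");crop(im,320,300,90,75,4,"pics/s7.png")
```

```text
(no output)
```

View pics/s7.png

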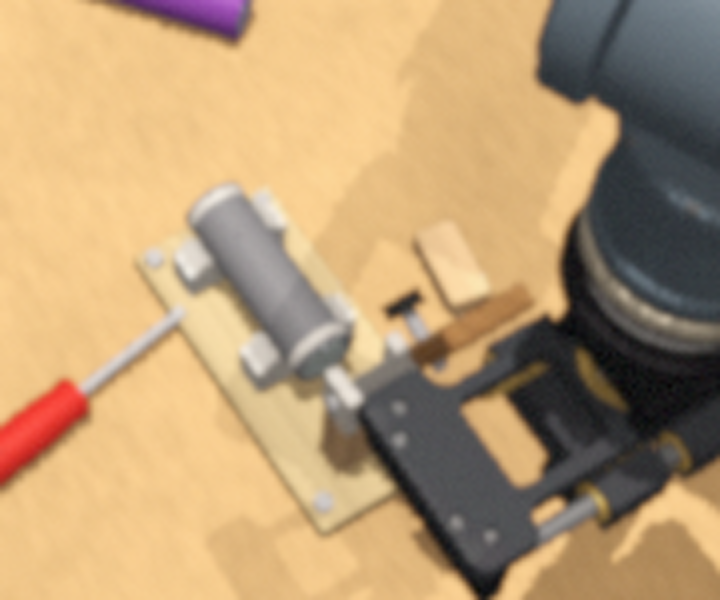

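View pics/t7.png

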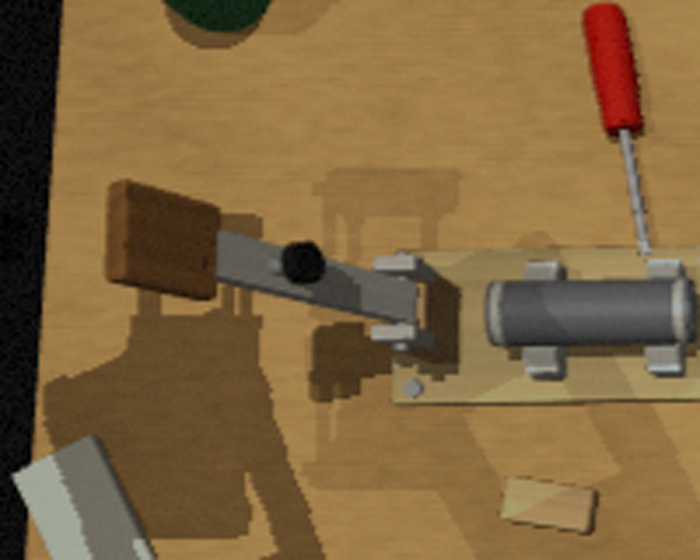

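The fingers are behind the open bar and the barrel is undisturbed. Pushing the bar over.

Call:
{"method": "apply_moves", "body": {"steps": [{"x": 0,"y": -30,"z": 0,"spin": 0},{"x": 0,"y": -25,"z": 0,"spin": 0},{"x": 0,"y": -25,"z": 0,"spin": 0}]}}

```text
time_s: 10.75
position: [0.54, 0.2712, 0.2357]
tcp_rot: [[0.999, 0.036, -0.01], [0.01, -0.026, 1.0], [0.036, -0.999, -0.026]]
force: [0.2, -0.6, -0.4]
opening: 0.004
```

Call:
{"method": "apply_moves", "body": {"steps": [{"x": -4,"y": -20,"z": -13,"spin": 0},{"x": -2,"y": -15,"z": -5,"spin": 0}]}}

```text
time_s: 10.95
position: [0.5375, 0.2334, 0.2237]
tcp_rot: [[0.999, 0.047, -0.007], [0.008, -0.023, 1.0], [0.047, -0.999, -0.024]]
force: [-1.2, 1.3, -0.7]
opening: 0.006
```

Run:
```python
from h import *
im=imaging.capture("scene");crop(im,320,300,90,75,4,"pics/s8.png")
print(read_state()["position"],read_state()["force"])
```

```text
[0.53757104 0.23136402 0.22355666] [-1.44002669 -1.68111365 -0.17841987]
```

View pics/s8.png

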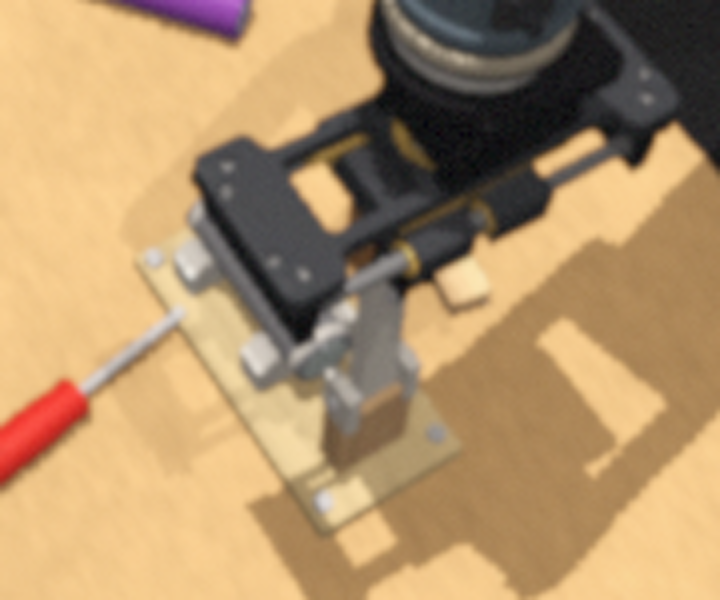

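The bar is about upright and following the fingers. I carry on along its arc.

Call:
{"method": "apply_moves", "body": {"steps": [{"x": -2,"y": -25,"z": 0,"spin": 0},{"x": -2,"y": -25,"z": 0,"spin": 0},{"x": -1,"y": -18,"z": -2,"spin": 0}]}}

```text
time_s: 11.3
position: [0.5356, 0.1633, 0.2264]
tcp_rot: [[0.998, 0.056, -0.006], [0.007, -0.021, 1.0], [0.056, -0.998, -0.022]]
force: [0.6, 0.6, 0.6]
opening: 0.009
```

Call:
{"method": "apply_moves", "body": {"steps": [{"x": -1,"y": -18,"z": -12,"spin": 0},{"x": -1,"y": -18,"z": -14,"spin": 0},{"x": -1,"y": -10,"z": -12,"spin": 0}]}}

```text
time_s: 11.6
position: [0.5374, 0.1155, 0.1942]
tcp_rot: [[0.997, 0.071, -0.004], [0.006, -0.02, 1.0], [0.071, -0.997, -0.02]]
force: [-0.6, 0.0, 0.1]
opening: 0.006
```

Run:
```python
from h import *
im=imaging.capture("scene");crop(im,320,300,90,75,4,"pics/s9.png")
print(read_state()["position"],read_state()["force"])
```

```text
[0.53622454 0.11443365 0.19247338] [-0.32281459 -0.79395732 -0.69317936]
```

View pics/s9.png

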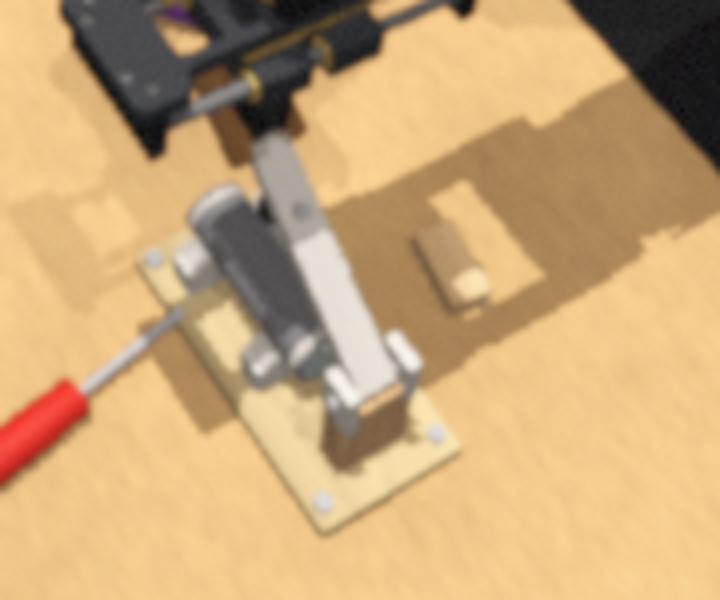

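The bar is following at about 0.7 rad, with the fingers on the paddle at (270,120) in the crop.

Call:
{"method": "apply_moves", "body": {"steps": [{"x": -1,"y": -9,"z": -12,"spin": 0},{"x": -1,"y": -9,"z": -15,"spin": 0},{"x": -1,"y": -7,"z": -15,"spin": 0},{"x": -1,"y": -4,"z": -12,"spin": 0}]}}

```text
time_s: 12.05
position: [0.538, 0.0858, 0.1438]
tcp_rot: [[0.997, 0.081, -0.003], [0.004, -0.02, 1.0], [0.081, -0.997, -0.02]]
force: [-0.6, 0.4, 1.6]
opening: 0.008
```

Call:
{"method": "apply_moves", "body": {"steps": [{"x": -3,"y": -6,"z": -13,"spin": 0},{"x": -2,"y": -6,"z": -12,"spin": 0},{"x": -1,"y": -2,"z": -8,"spin": 0}]}}

```text
time_s: 12.35
position: [0.5363, 0.0725, 0.1133]
tcp_rot: [[0.996, 0.089, -0.002], [0.004, -0.019, 1.0], [0.089, -0.996, -0.019]]
force: [-0.6, 0.4, 1.5]
opening: 0.005
```

Call:
{"method": "apply_moves", "body": {"steps": [{"x": -2,"y": -3,"z": -6,"spin": 0},{"x": -1,"y": -2,"z": -6,"spin": 0}]}}

```text
time_s: 12.55
position: [0.5354, 0.0685, 0.1025]
tcp_rot: [[0.996, 0.094, -0.002], [0.003, -0.018, 1.0], [0.094, -0.995, -0.018]]
force: [-0.9, 3.3, 5.6]
opening: 0.004
```

Call:
{"method": "apply_moves", "body": {"steps": [{"x": -1,"y": 0,"z": -5,"spin": 0},{"x": -1,"y": 0,"z": -4,"spin": 0}]}}

```text
time_s: 12.75
position: [0.5356, 0.0683, 0.0969]
tcp_rot: [[0.995, 0.099, -0.003], [0.005, -0.019, 1.0], [0.099, -0.995, -0.019]]
force: [-10.0, 0.2, 42.7]
opening: 0.005
```

Call:
{"method": "apply_moves", "body": {"steps": [{"x": 0,"y": 0,"z": -1.5,"spin": 0}]}}

```text
time_s: 12.85
position: [0.5355, 0.0683, 0.0978]
tcp_rot: [[0.995, 0.1, -0.004], [0.006, -0.019, 1.0], [0.1, -0.995, -0.02]]
force: [-4.4, 0.2, 10.5]
opening: 0.005
```

Run:
```python
from h import *
for n in("scene","wrist"):
    im=imaging.capture(n)
    if n=="scene":crop(im,310,290,90,75,4,"pics/s10.png")
    else: cv2.imwrite("pics/w10.png",im[:,:,::-1])
    s=read_state();print(s["position"],s["force"])
```

```text
[0.53549062 0.06834504 0.09762248] [-3.77092125  0.5599759  16.11201621]
[0.53550558 0.06833495 0.09759808] [-4.9502037  -0.5921756  17.83954352]
```

View pics/s10.png

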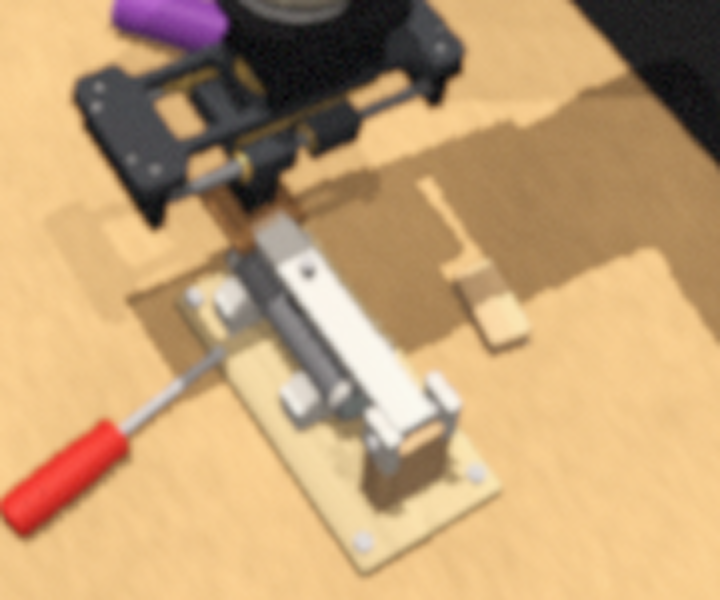

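View pics/w10.png

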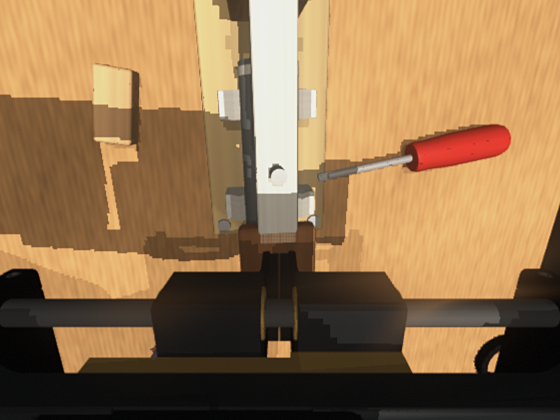

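The bar is down with about 17 N on the paddle. Last check: does the barrel outline still match the seat, and is the push steady?

Run:
```python
from h import *
def bar(th):
    return quad(.534,.1222,.015,[(sx*.011,.095-d*np.cos(th)+.006*np.sin(th),.083+d*np.sin(th)+.006*np.cos(th)) for d,sx in((.01,1),(.126,1),(.126,-1),(.01,-1))])
for n in("wrist","scene"):
    P=imaging.camera_params(n);im=imaging.capture(n)[:,:,::-1].copy()
    cv2.polylines(im,[cv2.convexHull(np.round(proj(P,cyl(.534,.1255,.045,np.pi/2+.015,.11))*16).astype(np.int32))],True,(0,0,255),1,cv2.LINE_AA,4)
    cv2.polylines(im,[np.round(proj(P,bar(0))*16).astype(np.int32)],True,(0,255,0),1,cv2.LINE_AA,4)
    c=im[0:260,200:350] if n=="wrist" else im[240:360,250:380]
    k=2.3 if n=="wrist" else 5
    cv2.imwrite(f"pics/{n}11.png",cv2.resize(c,None,fx=k,fy=k,interpolation=cv2.INTER_CUBIC))
    s=read_state();print(s["time_s"],s["position"],s["force"])
imaging.capture("top");print([(round(q["score"],2),q["rect"]) for q in spotter.cut_out("spare","top")]);s=read_state();print(s["position"],s["force"])
```

```text
13.0 [0.53551777 0.06832748 0.09761528] [-4.73372783 -0.60876582 17.18953386]
13.05 [0.53552188 0.06831706 0.0976077 ] [-4.97433657 -0.131347   16.5857492 ]
[(0.86, [348.5, 150.9, 44.6, 28.7])]
[0.53551842 0.06833851 0.09761202] [-5.9681921  -0.35957195 16.47686243]
```

View pics/wrist11.png

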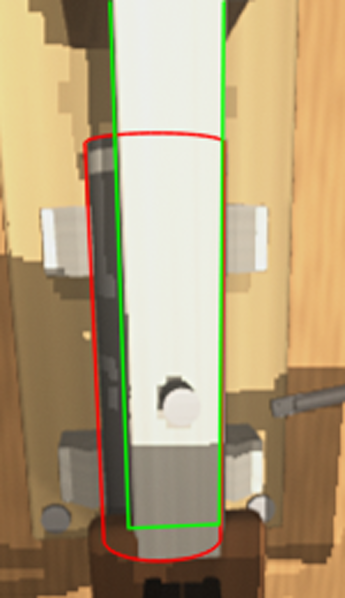

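View pics/scene11.png

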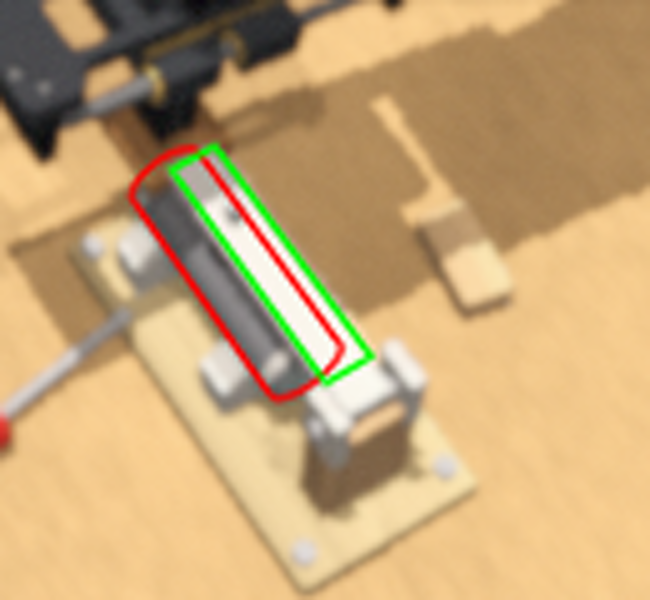

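The barrel outline matches the seat pose and the bar matches the closed model in both views. The push holds steady at about 17 N, and the spare is where it started.

```bash
python3 -c "
from rig import job,read_state
print(job.hand_in());s=read_state();print(s['time_s'],s['position'],s['force'])"
```

```text
the job is handed in; nothing more can be done
None
the job is handed in; nothing more can be done
```

I put the longer grey barrel in the V cradle, let go of it, swung the clamp bar fully down and handed the job in at about 13 s while still holding the bar. The hand-in gives no verdict.

**Barrel:** before the bar came down, the fit put it within 1 mm of the seat sideways and in height. It was about 3 to 4 mm off lengthwise and 0.01 rad off in angle, so inside the limits. With the bar down, its outline still matched in both views, but I did not measure it again.

**Bar:** it matched the closed position in both views. The push was steady at 16 to 17 N over the last readings, against the 9 to 10 N needed. I could not measure the bar angle or the pressure on each V side directly.

**Spare:** the shorter barrel stayed on the rest. It was found within a few pixels of where it started, in pictures alone.

**Did not go as planned:**
- While finding the bar's stop, the fingers pushed with 43 N for about 0.1 s before I eased off. The 40 N limit is stated for the arm and gripper body. The wrist limit is 120 N.
- The tool slowly tilted over the run, reaching about 0.1 rad at the end, and drifted a few millimetres in position. I corrected the position; the tilt could not be corrected with these moves.
- The top camera's height estimate for the barrel was wrong when used alone (20 mm). The wrist view gave 40 mm, so I used that.

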